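# Change over the trays of the sample rack

## Robot

A 6-joint arm with a two-finger parallel gripper is mounted at the origin on the work surface. World frame = base frame: x ahead of the robot, y to its left, z up, the work surface at z = 0. Lengths are in m, angles in rad, forces in N, time in s.
With the tool pointing down it reaches from about 0.375 to 0.9 m from the base axis. Payload 3.1 kg.
Tool frame: the origin (TCP) lies midway between the tips of the shut fingers; the grasp point (between the pads) lies 19 mm behind it; z points along the fingers, y is the direction in which the jaws open and shut (so a half turn about z gives the same grasp; the last joint's range is limited). The gripper opens to 87 mm and grips with 3 to 60 N. Pads are 19 mm wide; open, the fingers measure 117 mm over their backs; the gripper's body (75 mm by 190 mm) begins 51 mm behind the grasp point.
Start: joints at [1.159, 0.527, 1.433, -0, 1.181, -0.178], TCP at [0.144, 0.608, 0.223] pointing down, gripper open.
Joint ranges: [-3.08, 3.08], [-0.75, 2.2], [0.22, 2.44], [-1.43, 4.57], [0, 2.65], [-2.85, 2.85]. Speed limits (rad/s): [2.79, 2.79, 3.14, 3.14, 3.14, 3.14].

## Interface

Orientations are given as a unit quaternion [x, y, z, w].
In Python, from cell import ctrl, snapshot, get_calibration gives the robot as it stands.
- The arm moves only by the tool send_rows, never from a script. Its argument "increments" is a list that holds one entry, the list of rows, each a list of 7 numbers: the turn, a rotation vector about the tool's x, y, z in units of 6 degrees (1.0 is 6 degrees), then the shift along the tool's x, y, z in units of 40 mm (1.0 is 40 mm), then the finger opening in mm, from 0 to 87. A call has 1 to 10 rows; each row shifts and turns the pose as measured when the row begins, along the tool's axes as they then stand; what a row does not reach is not made up. A row lasts 1/10 s, in which the tool goes at most 50 mm and 8.59 degrees, less where a joint would pass 70% of its speed; a pose out of reach is approached as far as the arm can. A call is refused whole if a number of a shift passes 1 or a number of a turn 1, either way. A call with a gripper value outside its range is refused whole. The fingers move at their own pace and stop on an object; "force" is the grip in N (left out, the last holds). Time passes only in rows, so rows that do not move let the fingers close. It gives the time, the measured TCP pose, the force and the opening at its end, in the units of the state.
- ctrl.observe(): the state, without advancing time (a new reading comes with each control period).
- snapshot(name): name is "scene" or "top" or "wrist"; returns the picture (384x512x3 uint8, red, green, blue); there is no depth.
- get_calibration(name): a dict with "intrinsics" (3x3 intrinsics, pixels), "xyz" and "rotation" of the camera in the world; the wrist camera has in their place "mount" (4x4, takes a point from camera to tool coordinates, whose origin is the TCP and whose axes are the flange's). Camera axes: x right, y up, looking along -z (the intrinsics and any distortion apply to the point x, -y, -z); pixel columns grow to the right and rows downward; lengths in m; the calibration is good to about 2 mm. A picture is of the moment at which its call begins: read the wrist's pose just before it. get_calibration takes no time and is no camera call.
- ctrl.hand_in(): hands the job in, once; it reports no verdict.
The state is a dict: "t": time; "joints": joint angles; "qvel": joint speeds; "joint_efforts": joint torques, N m; "ee_pos": TCP position; "ee_rot": TCP orientation; "force": force on the tool from outside, world axes, zero at the start; "torque": the same for the moment, N m; "width": finger opening in m.
Only numpy, scipy, OpenCV 4.12 (cv2) and the standard library are available. Lean on these libraries where they do the work, as an engineer would, in place of code of your own. Each camera call takes 0.05 s, during which the arm holds its last target.

## Task

The empty tray has been left standing out of the sample rack: push it fully home with a fingertip. Then hook a fingertip behind the front lip of the tray with the beaker and gently draw it out to its stop, with the beaker still standing on it. Do not pinch or force the trays or touch the beaker or the jar, leave the jar's tray shut and everything else on the bench where it is.

Things in the scene. Friction and masses are not known exactly. Their poses are not given: they have to be found in the camera images.
- rack: dark wood rack fixed to the bench: board 236 x 400 mm, 12 mm thick, back wall 50 mm high, three tray lanes on it side by side, 125 mm apart. Origin on the bench under the middle lane; x points to the rack's back, y along the row, z up; yaw within about 0.2 rad. Trays are drawn out along its -x, pushed home along +x. The trays look alike; any may be in any lane.
- beaker_tray (a joint): how far the tray that carries the beaker is drawn out along its lane, m: 0 fully home, 0.13 out at its stop. It slides stiffly (about 2 N), stays where it is left and cannot leave its lane.
- beaker_lip (a point): middle of the top edge of the front lip of the tray that carries the beaker; moves with it, axes as the rack's. The lip is an upright wall 102 mm wide, 8 mm thick (point at mid-thickness), 48 mm tall, its top 70 mm above the bench; bare in front. Behind it the tray floor is 40 mm below the lip's top, 90 mm wide inside, 205 mm long; side rims and lane walls rise 10 to 12 mm above the floor.
- beaker_lane: the fixed dark wood lane, 218 x 115 mm, of the tray that carries the beaker, with its tray; origin mid-lane on the rack's board (12 mm above the bench), axes as the rack's; the closed lip's middle is at its x = -114 mm.
- empty_tray (a joint): how far the tray that carries nothing is drawn out along its lane, m: 0 fully home, 0.13 out at its stop. It slides stiffly (about 2 N), stays where it is left and cannot leave its lane.
- empty_lip (a point): middle of the top edge of the front lip of the tray that carries nothing; moves with it, axes as the rack's. The lip is an upright wall 102 mm wide, 8 mm thick (point at mid-thickness), 48 mm tall, its top 70 mm above the bench; bare in front. Behind it the tray floor is 40 mm below the lip's top, 90 mm wide inside, 205 mm long; side rims and lane walls rise 10 to 12 mm above the floor.
- empty_lane: the fixed dark wood lane, 218 x 115 mm, of the tray that carries nothing, with its tray; origin mid-lane on the rack's board (12 mm above the bench), axes as the rack's; the closed lip's middle is at its x = -114 mm.
- jar_tray (a joint): how far the tray that carries the amber jar is drawn out along its lane, m: 0 fully home, 0.13 out at its stop. It slides stiffly (about 2 N), stays where it is left and cannot leave its lane.
- jar_lip (a point): middle of the top edge of the front lip of the tray that carries the amber jar; moves with it, axes as the rack's. The lip is an upright wall 102 mm wide, 8 mm thick (point at mid-thickness), 48 mm tall, its top 70 mm above the bench; bare in front. Behind it the tray floor is 40 mm below the lip's top, 90 mm wide inside, 205 mm long; side rims and lane walls rise 10 to 12 mm above the floor.
- jar_lane: the fixed dark wood lane, 218 x 115 mm, of the tray that carries the amber jar, with its tray; origin mid-lane on the rack's board (12 mm above the bench), axes as the rack's; the closed lip's middle is at its x = -114 mm.
- beaker: open glass beaker, 68 mm diameter, 85 mm high, about 0.14 kg, standing loose on its tray, its middle 125 to 145 mm behind the lip; origin at the centre of its underside, z up.
- jar: amber jar with black lid, 54 mm diameter, 70 mm high, standing loose on the third tray about 130 mm behind the lip; origin at the centre of its underside.
- stopper: dark rubber stopper, 30 mm across, 32 mm high, standing on the bench 60 to 80 mm in front of the jar tray's lip; origin at the centre of its underside.
- wash_bottle: white plastic bottle, 68 mm diameter, 150 mm high, on the bench left (+y) of the rack; origin at the centre of its underside.
- small_beaker: small glass beaker, 48 mm diameter, 60 mm high, on the bench left of the rack near its front; origin at the centre of its underside.
- tube_rack: wooden test-tube rack with tubes, 208 x 60 mm, 120 mm high at the pegs and tubes, on the bench right (-y) of the rack; origin at the centre of its underside, x along its length.
Things that resemble listed ones, but are neither listed nor needed, are in the scene too. What is shaped like the beaker but blue is not meant.

How it is judged:
By the outcome, as a careful person would: the job done as asked, in the order asked, and still so for the second after the job is handed in, with the robot touching nothing.
It also fails if it takes over 48 s, if anything falls off the work surface, if the arm or the gripper's body presses on something with over 40 N, if the wrist force passes 120 N, or if a joint passes its speed limit or range.

## Working session

There is one attempt and no reset: what is moved stays moved. The work goes in short steps, Python scripts to look and compute and a tool call to move; the robot and the scene stay as the last step left them, time stands still between calls to the robot, and variables do not carry over. Pictures are saved under pics/ and viewed, and the job is handed in when it is done.

Besides the shell and the picture viewer there is one more tool, called after ">>>" by a JSON object that holds its "method" and its "body". send_rows: Moves the arm, as the interface text tells. Its arguments: {"type":"object","properties":{"increments":{"type":"array","items":{"type":"array","items":{"type":"array","items":{"type":"number"}}}},"force":{"type":"number"}},"required":["increments"]}

```bash
mkdir -p pics; ls; python3 - <<'E'
from cell import ctrl, snapshot, get_calibration
import cv2
o=ctrl.observe();print(o)
for n in("scene","top"):
    cv2.imwrite(f"pics/{n}0.png",cv2.resize(snapshot(n)[:,:,::-1],(800,600),interpolation=cv2.INTER_CUBIC) )
    print(n,get_calibration(n))
print(get_calibration("wrist"))
E
```

```text
pics
{'t': 0.0, 'joints': array([ 1.15951046e+00,  5.28488743e-01,  1.43393316e+00,  8.55156105e-06,
        1.18140266e+00, -1.78479738e-01]), 'qvel': array([ 0.00123503,  0.00066127,  0.00144964,  0.00043768,  0.00061574,
       -0.00211955]), 'joint_efforts': array([-1.16144103e-03, -4.40042210e+01, -1.76589704e+01,  6.31952821e-02,
        5.82905835e-02, -1.78745668e-04]), 'ee_pos': array([0.14384355, 0.60744774, 0.22154797]), 'ee_rot': array([ 1.16141916e-01,  9.93232002e-01, -1.06663394e-03, -3.28109723e-04]), 'force': array([0.10869232, 0.03098519, 0.13934863]), 'torque': array([0.01848853, 0.03161787, 0.06595354]), 'width': 0.08695708640749279}
scene {'intrinsics': array([[382.33045113,   0.        , 256.76766874],
       [  0.        , 382.33045113, 193.61811329],
       [  0.        ,   0.        ,   1.        ]]), 'xyz': array([1.14103833, 0.15652142, 0.75122055]), 'rotation': array([0.21057217, 0.25030324, 0.74038154, 0.5872332 ])}
top {'intrinsics': array([[441.7074737 ,   0.        , 256.76356011],
       [  0.        , 441.7074737 , 189.69135139],
       [  0.        ,   0.        ,   1.        ]]), 'xyz': array([0.32662189, 0.03468634, 1.31289851]), 'rotation': array([ 0.0805456 , -0.08375795, -0.70184699,  0.70278575])}
{'intrinsics': array([[342.6305667 ,   0.        , 253.22133542],
       [  0.        , 342.6305667 , 194.37322047],
       [  0.        ,   0.        ,   1.        ]]), 'mount': array([[ 5.29673534e-04,  9.63595207e-01,  2.67364914e-01,
         7.25671744e-02],
       [ 9.99999474e-01, -2.75656778e-04, -9.87607919e-04,
         2.09118301e-03],
       [-8.77953306e-04,  2.67365296e-01, -9.63594846e-01,
        -1.61312342e-01],
       [ 0.00000000e+00,  0.00000000e+00,  0.00000000e+00,
         1.00000000e+00]])}
```

View pics/scene0.png

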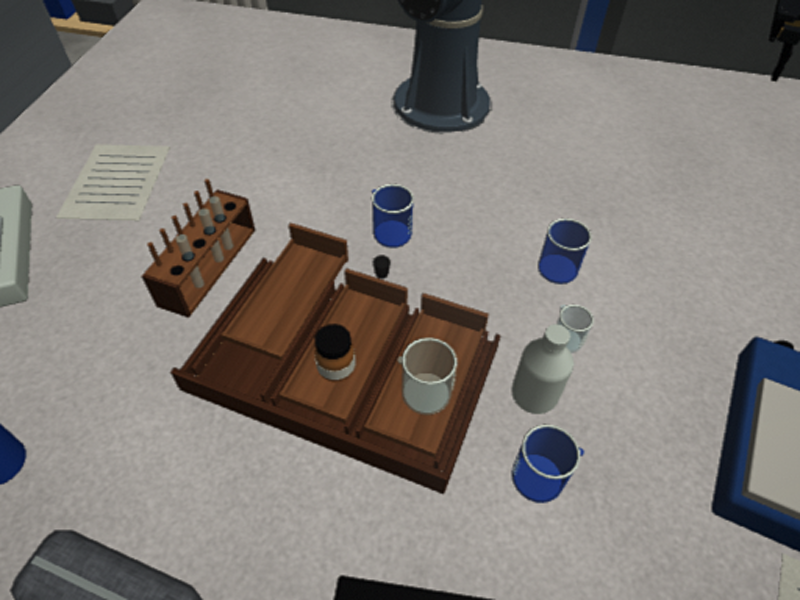

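View pics/top0.png

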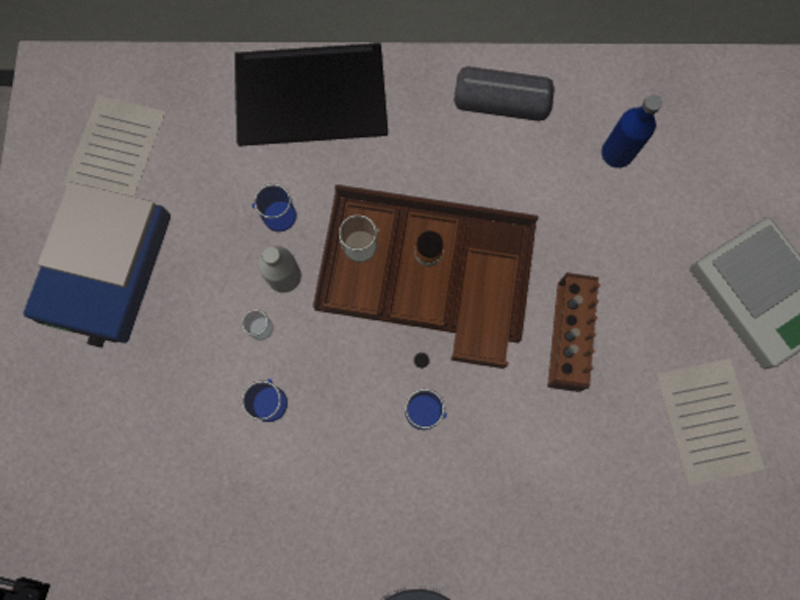

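The rack's three trays in the top view (800x600):
- Left, +y: clear beaker at (358,235), tray shut.
- Middle: jar at (429,245), tray shut.
- Right: empty tray, drawn out, its lip at about (480,362).

The blue beakers at (275,207), (265,400) and (425,408) are decoys. I'll enlarge the picture to confirm this and measure.

```bash
cat > h.py <<'E'
import numpy as np, cv2
from scipy.spatial.transform import Rotation as R
from cell import ctrl, snapshot, get_calibration
def ray(n,u,v,st=None):
    c=get_calibration(n);K=c["intrinsics"]
    d=np.array([(u-K[0,2])/K[0,0],-(v-K[1,2])/K[1,1],-1])
    if n=="wrist":
        M=c["mount"];Rt=R.from_quat(st["ee_rot"]).as_matrix()
        return Rt@M[:3,3]+st["ee_pos"],Rt@M[:3,:3]@d
    return c["xyz"],R.from_quat(c["rotation"]).as_matrix()@d
def onz(n,u,v,z,st=None):
    o,d=ray(n,u,v,st); return o+d*(z-o[2])/d[2]
def proj(n,P,st=None):
    c=get_calibration(n);K=c["intrinsics"]
    if n=="wrist":
        M=c["mount"];Rt=R.from_quat(st["ee_rot"]).as_matrix()
        q=M[:3,:3].T@(Rt.T@(np.asarray(P)-st["ee_pos"])-M[:3,3])
    else: q=R.from_quat(c["rotation"]).as_matrix().T@(np.asarray(P)-c["xyz"])
    return K[0,0]*q[0]/-q[2]+K[0,2], K[1,1]*-q[1]/-q[2]+K[1,2]
E
python3 - <<'E'
from h import *
im=cv2.imread("pics/top0.png")
from cell import snapshot
t=snapshot("top")[:,:,::-1]; s=snapshot("scene")[:,:,::-1]
cv2.imwrite("pics/t_raw.png",t);cv2.imwrite("pics/s_raw.png",s)
# top crop cols195-355 rows110-260
c=t[110:250,195:355];c=np.clip(c.astype(float)*1.8,0,255).astype(np.uint8)
c=cv2.resize(c,None,fx=5,fy=5,interpolation=cv2.INTER_CUBIC)
cv2.imwrite("pics/tc.png",c[:600])
cv2.imwrite("pics/tc2.png",c[100:700])
c=s[130:250,165:325];c=cv2.resize(c,None,fx=5,fy=5,interpolation=cv2.INTER_CUBIC)
cv2.imwrite("pics/sc.png",c)
E
```

```text
(no output)
```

View pics/tc2.png

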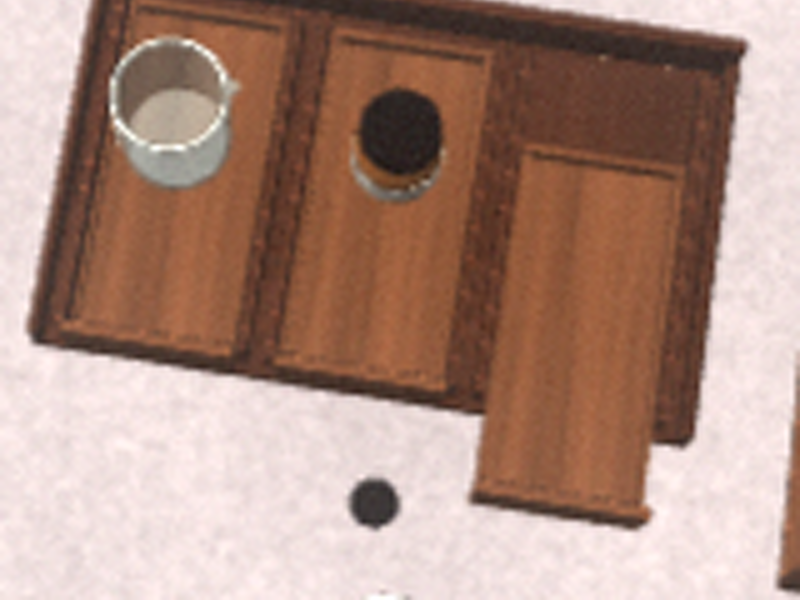

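View pics/sc.png

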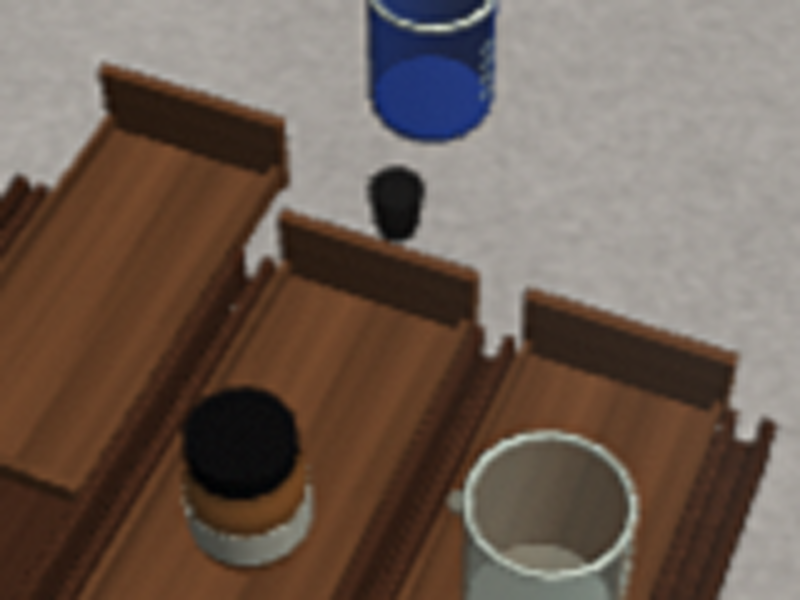

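```bash
python3 - <<'E'
from h import *
f=lambda x,y:((x+.5)/5-.5+165,(y+.5)/5-.5+130)
for n,a,b in(("empty",(102,68),(284,124)),("jar",(282,215),(476,275)),("beaker",(526,294),(737,359))):
    A=onz("scene",*f(*a),.07);B=onz("scene",*f(*b),.07);d=B-A
    print(n,A.round(4),B.round(4),"mid",((A+B)/2).round(4),np.linalg.norm(d),"yaw",np.arctan2(-d[0],d[1]))
g=lambda x,y:((x+.5)/5-.5+195,(y+.5)/5-.5+130)
for n,a,b in(("empty",(647,518),(472,499)),("jar",(446,390),(275,363)),("beaker",(240,353),(58,326))):
    A=onz("top",*g(*a),.07);B=onz("top",*g(*b),.07);d=B-A
    print(n,A.round(4),B.round(4),"mid",((A+B)/2).round(4),np.linalg.norm(d),"yaw",np.arctan2(-d[0],d[1]))
for n,p,z in(("beaker rim",(170,95),.115),("jar lid",(400,130),.1),("stopper",(374,503),.03)):
    print(n,onz("top",*g(*p),z))
print("back wall corner",onz("top",*g(745,44),.05),onz("top",*g(95,-2),.05))
print("board front corners",onz("top",*g(690,443),.02),onz("top",*g(35,342),.02))
E
```

```text
empty [ 0.5011 -0.1618  0.07  ] [ 0.5168 -0.0622  0.07  ] mid [ 0.509 -0.112  0.07 ] 0.10084041766223716 yaw -0.15633797006569763
jar [ 0.5743 -0.0466  0.07  ] [0.5885 0.0506 0.07  ] mid [0.5814 0.002  0.07  ] 0.09818449536871098 yaw -0.14553631587292012
beaker [0.5941 0.0753 0.07  ] [0.6085 0.1747 0.07  ] mid [0.6013 0.125  0.07  ] 0.10045485443983293 yaw -0.14367741212771132
empty [ 0.4953 -0.1611  0.07  ] [ 0.506  -0.0623  0.07  ] mid [ 0.5007 -0.1117  0.07  ] 0.09941348240238519 yaw -0.10752736722404987
jar [ 0.5688 -0.0484  0.07  ] [0.5845 0.0497 0.07  ] mid [0.5767 0.0006 0.07  ] 0.09929288666173525 yaw -0.15799902725323425
beaker [0.5903 0.0698 0.07  ] [0.606  0.1749 0.07  ] mid [0.5982 0.1223 0.07  ] 0.10620668379321382 yaw -0.14856208659287085
beaker rim [0.73093244 0.10966185 0.115     ]
jar lid [ 0.71515631 -0.02195275  0.1       ]
stopper [ 0.50934428 -0.00807813  0.03      ]
back wall corner [ 0.78611552 -0.23349575  0.05      ] [0.81465268 0.16021079 0.05      ]
board front corners [ 0.54683437 -0.19605576  0.02      ] [0.60741849 0.19398935 0.02      ]
```

```bash
python3 - <<'E'
from h import *
f=lambda x,y:(x*.64,y*.64)
for n,p,z in(("wash cap",(272,253),.15),("washbase left-bottom",(285,285),.0),("wash right",(300,275),.03),("small",(257,318),.06),("blue1 rim",(425,400),.085),("blue2",(265,392),.085),("tube tl",(567,275),.1),("tube bl",(550,387),.1),):
    print(n,onz("top",*f(*p),z).round(3))
y=-.15;c,s=np.cos(y),np.sin(y)
print(proj("scene",(.475,-.1075,.07)))
o=ctrl.observe();print(R.from_quat(o["ee_rot"]).as_matrix().round(4))
E
```

```text
wash cap [0.68  0.256 0.15 ]
washbase left-bottom [0.661 0.257 0.   ]
wash right [0.673 0.224 0.03 ]
small [0.582 0.296 0.06 ]
blue1 rim [ 0.43  -0.013  0.085]
blue2 [0.444 0.27  0.085]
tube tl [ 0.655 -0.273  0.1  ]
tube bl [ 0.452 -0.232  0.1  ]
(np.float64(208.77568459916932), np.float64(139.76711552581952))
[[-9.730e-01  2.307e-01 -6.000e-04]
 [ 2.307e-01  9.730e-01 -1.200e-03]
 [ 3.000e-04 -1.300e-03 -1.000e+00]]
```

>>> {"method": "send_rows", "body": {"increments": [[[0, 0, -0.79, -0.5, -0.2, 0, 0], [0, 0, 0, -0.7, -0.6, 0, 0], [0, 0, 0, -0.7, -0.7, 0, 0], [0, 0, 0, -0.7, -0.7, 0, 0], [0, 0, 0, -0.7, -0.7, 0, 0], [0, 0, 0, -0.7, -0.7, 0, 0], [0, 0, 0, -0.7, -0.7, 0, 0], [0, 0, 0, -0.6, -0.8, 0, 0], [0, 0, 0, -0.5, -0.8, 0, 0], [0, 0, 0, -0.5, -0.8, 0, 0]]]}}

```text
t: 1.2
ee_pos: [0.3596, 0.2987, 0.2202]
ee_rot: [0.068, 0.998, 0.001, 0.001]
force: [0.6, 1.1, 0.3]
width: 0.0149
```

```bash
cat >> h.py <<'E'
YAW=-.15
def go(T):
    o=ctrl.observe();Rt=R.from_quat(o["ee_rot"]).as_matrix()
    y=-YAW; G=np.array([[-np.cos(YAW),-np.sin(YAW),0],[-np.sin(YAW),np.cos(YAW),0],[0,0,-1]])
    print("t",round(o["t"],2),"pos",o["ee_pos"].round(4),"F",o["force"].round(2),"w",round(o["width"],4),
     "\n shift units",(Rt.T@(np.array(T)-o["ee_pos"])/.04).round(3),"turn units",(np.degrees((R.from_matrix(Rt.T@G)).as_rotvec())/6).round(3))
E
python3 -c "
from h import *
go((.475,-.1075,.2))"
```

```text
t 1.2 pos [0.3596 0.2987 0.2202] F [0.63 1.08 0.3 ] w 0.0149 
 shift units [-4.237 -9.671  0.491] turn units [0.019 0.011 0.132]
```

>>> {"method": "send_rows", "body": {"increments": [[[0, 0, 0.1, -0.5, -0.9, 0, 0], [0, 0, 0, -0.5, -0.9, 0, 0], [0, 0, 0, -0.5, -0.9, 0, 0], [0, 0, 0, -0.5, -0.9, 0, 0], [0, 0, 0, -0.4, -0.9, 0, 0], [0, 0, 0, -0.4, -0.9, 0, 0], [0, 0, 0, -0.4, -0.9, 0, 0], [0, 0, 0, -0.4, -0.9, 0, 0], [0, 0, 0, -0.4, -0.9, 0, 0], [0, 0, 0, -0.4, -0.9, 0, 0]]]}}

```text
t: 2.2
ee_pos: [0.4856, -0.0993, 0.2205]
ee_rot: [0.074, 0.997, 0.002, 0.003]
force: [1.4, 0.3, 0.2]
width: 0.0005
```

```bash
python3 -c "
from h import *
go((.475,-.1075,.2))"
```

```text
t 2.2 pos [ 0.4856 -0.0993  0.2205] F [1.38 0.27 0.23] w 0.0005 
 shift units [ 0.233 -0.244  0.511] turn units [0.037 0.051 0.02 ]
```

>>> {"method": "send_rows", "body": {"increments": [[[0, 0, 0, 0.24, -0.15, 0.5, 0], [0, 0, 0, 0, 0, 0.0, 0], [0.04, 0.05, 0, 0, 0, 0, 0]]]}}

```text
t: 2.5
ee_pos: [0.4785, -0.1106, 0.2008]
ee_rot: [0.078, 0.997, -0.002, 0.003]
force: [0.1, 0.3, 0.5]
width: 0.0007
```

```bash
python3 -c "
from h import *
go((.475,-.1075,.056))
o=ctrl.observe()
w=snapshot('wrist')[:,:,::-1]
np.save('wst.npy',np.r_[o['ee_pos'],o['ee_rot']])
cv2.imwrite('pics/w1_raw.png',w)
cv2.imwrite('pics/w1.png',cv2.resize(w,(800,600),interpolation=cv2.INTER_CUBIC))"
```

```text
t 2.5 pos [ 0.4785 -0.1106  0.2008] F [0.12 0.35 0.46] w 0.0007 
 shift units [0.118 0.074 3.619] turn units [-0.03   0.054 -0.054]
```

View pics/w1.png

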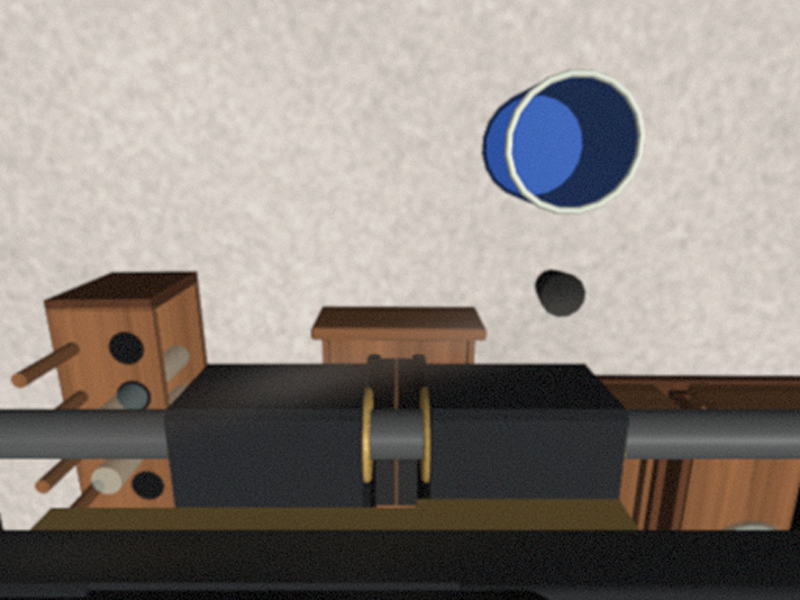

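```bash
python3 -c "
from h import *
a=np.load('wst.npy');st=dict(ee_pos=a[:3],ee_rot=a[3:])
L=onz('wrist',313*.64,334*.64,.07,st);Rr=onz('wrist',485*.64,334*.64,.07,st);print(L,Rr,(L+Rr)/2,np.linalg.norm(L-Rr),np.arctan2(-(Rr-L)[0],(Rr-L)[1]))
w=cv2.imread('pics/w1_raw.png')[185:235,190:320];cv2.imwrite('pics/w1c.png',cv2.resize(w,None,fx=6,fy=6,interpolation=cv2.INTER_CUBIC))
"
```

```text
[ 0.49864785 -0.15995588  0.07      ] [ 0.51386007 -0.06213964  0.07      ] [ 0.50625396 -0.11104776  0.07      ] 0.09899205968820209 -0.15428242992386068
```

View pics/w1c.png

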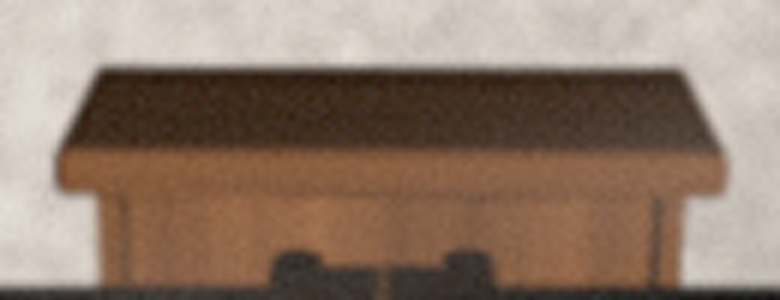

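Wrist view: the empty tray's lip has its top edge at row 333 (800x600), columns 313–485. That puts its middle at (0.506, -0.111), in agreement with the scene view. The fingers are shut just in front of it, so I'm lowering them.

>>> {"method": "send_rows", "body": {"increments": [[[0, 0, 0, 0.12, 0.07, 0.9, 0], [0, 0, 0, 0, 0, 0.9, 0], [0, 0, 0, 0, 0, 0.9, 0], [0, 0, 0, 0, 0, 0.5, 0], [0, 0, 0, 0, 0, 0.2, 0], [0, 0, 0, 0, 0, 0, 0]]]}}

```text
t: 3.15
ee_pos: [0.4822, -0.1032, 0.0664]
ee_rot: [0.072, 0.997, -0.004, 0.009]
force: [0.1, 0.0, -0.0]
width: 0.0005
```

```bash
python3 -c "
from h import *
go((.475,-.1075,.056))"
```

```text
t 3.15 pos [ 0.4822 -0.1032  0.0664] F [ 0.07  0.01 -0.03] w 0.0005 
 shift units [ 0.168 -0.132  0.257] turn units [-0.065  0.18   0.055]
```

>>> {"method": "send_rows", "body": {"increments": [[[-0.06, 0.18, 0.05, 0.1, -0.13, 0.27, 0], [0, 0, 0, 0, 0, 0, 0], [0, 0, 0, 0, 0, 0, 0]]]}}

```text
t: 3.45
ee_pos: [0.4798, -0.1082, 0.0574]
ee_rot: [0.074, 0.997, -0.001, 0.002]
force: [-0.3, -0.9, 0.3]
width: 0.0008
```

```bash
python3 -c "
from h import *
go((.475,-.1075,.056))"
```

```text
t 3.45 pos [ 0.4798 -0.1082  0.0574] F [-0.31 -0.92  0.34] w 0.0008 
 shift units [0.122 0.    0.036] turn units [-0.016  0.037  0.02 ]
```

>>> {"method": "send_rows", "body": {"increments": [[[0, 0, 0, -0.2, 0, 0, 0], [0, 0, 0, -0.2, 0, 0, 0], [0, 0, 0, -0.2, 0, 0, 0], [0, 0, 0, -0.2, 0, 0, 0], [0, 0, 0, -0.2, 0, 0, 0], [0, 0, 0, -0.2, 0, 0, 0], [0, 0, 0, -0.2, 0, 0, 0]]]}}

```text
t: 4.15
ee_pos: [0.5361, -0.117, 0.0586]
ee_rot: [0.074, 0.997, -0.001, -0.001]
force: [-2.6, -1.1, 1.2]
width: 0.0005
```

```bash
python3 -c "
from h import *
go((.5466,-.1205,.056))"
```

```text
t 4.15 pos [ 0.5361 -0.117   0.0586] F [-2.64 -1.09  1.21] w 0.0005 
 shift units [-0.272 -0.047  0.064] turn units [-0.017 -0.025  0.021]
```

Pushing at about 2.6 N. I'll use small steps from here to the stop.

>>> {"method": "send_rows", "body": {"increments": [[[0, 0, 0, -0.12, 0, 0.06, 0], [0, 0, 0, -0.12, 0, 0, 0], [0, 0, 0, -0.08, 0, 0, 0]]]}}

```text
t: 4.45
ee_pos: [0.5448, -0.1177, 0.0555]
ee_rot: [0.073, 0.997, 0.0, -0.008]
force: [-8.9, -1.1, 6.1]
width: 0.0004
```

```bash
python3 -c "
from h import *
go((.5466,-.1205,.056))"
```

```text
t 4.45 pos [ 0.5448 -0.1177  0.0555] F [-8.93 -1.09  6.09] w 0.0004 
 shift units [-0.055 -0.064 -0.014] turn units [-0.004 -0.155  0.04 ]
```

>>> {"method": "send_rows", "body": {"increments": [[[0, 0, 0, -0.06, 0, 0, 0], [0, 0, 0, -0.04, 0, 0, 0]]]}}

```text
t: 4.65
ee_pos: [0.5447, -0.117, 0.0548]
ee_rot: [0.072, 0.997, 0.001, -0.013]
force: [-4.5, -1.1, 2.1]
width: 0.0006
```

```bash
python3 -c "
from h import *
go((.5466,-.1205,.056))
cv2.imwrite('pics/s2.png',cv2.resize(snapshot('scene')[:,:,::-1][110:250,110:325],None,fx=3.7,fy=3.7,interpolation=cv2.INTER_CUBIC))
cv2.imwrite('pics/t2.png',cv2.resize(snapshot('top')[:,:,::-1][110:250,195:355],None,fx=4.2,fy=4.2,interpolation=cv2.INTER_CUBIC))"
```

```text
t 4.65 pos [ 0.5447 -0.117   0.0548] F [-4.51 -1.08  2.11] w 0.0006 
 shift units [-0.06  -0.079 -0.032] turn units [ 0.009 -0.254  0.047]
```

View pics/s2.png

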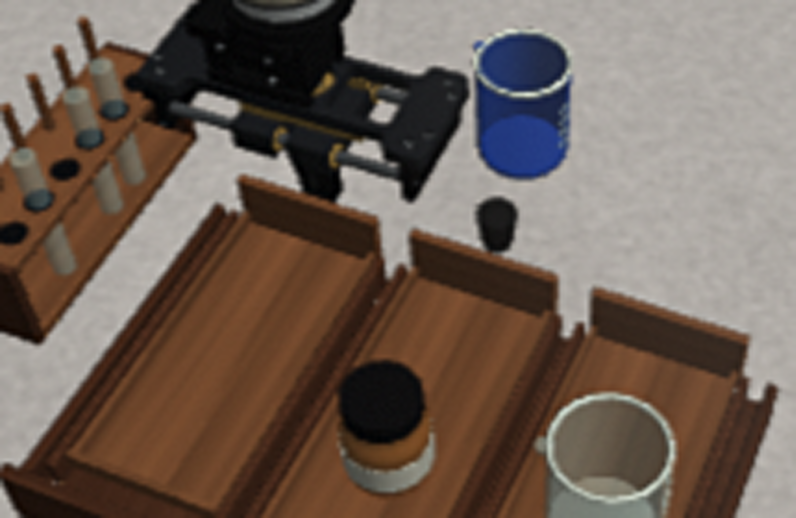

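View pics/t2.png

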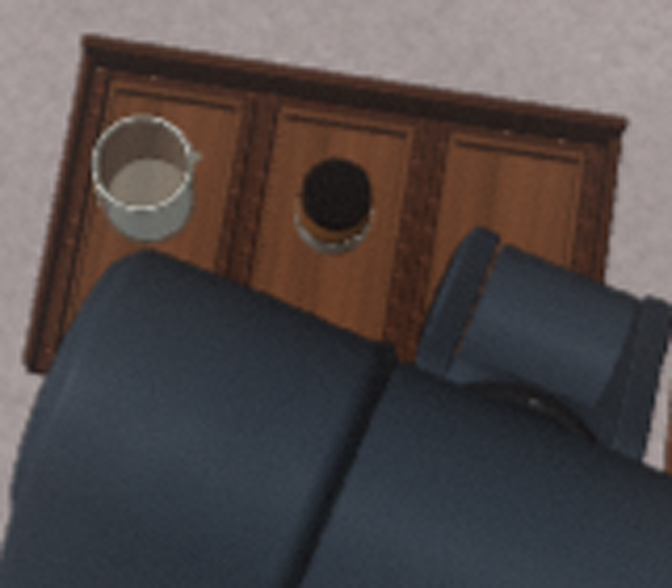

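>>> {"method": "send_rows", "body": {"increments": [[[0, 0, 0, 0.3, 0, 0, 0], [0, -0.2, 0, 0.3, 0, 0, 0], [0, 0, 0, 0, 0, -0.9, 0], [0, 0, 0, 0, 0, -0.9, 0], [0, 0, 0, 0, 0, -0.9, 0]]]}}

```text
t: 5.25
ee_pos: [0.5237, -0.113, 0.1616]
ee_rot: [0.073, 0.997, 0.002, -0.001]
force: [1.2, -1.0, -0.0]
width: 0.0006
```

```bash
python3 -c "
from h import *
go((.64,.105,.18))
s=snapshot('scene')[:,:,::-1]
cv2.imwrite('pics/s3.png',cv2.resize(s[130:250,165:325],None,fx=5,fy=5,interpolation=cv2.INTER_CUBIC))"
```

```text
t 5.25 pos [ 0.5237 -0.113   0.1616] F [ 1.23 -1.03 -0.04] w 0.0006 
 shift units [-2.079  5.819 -0.441] turn units [ 0.039 -0.02   0.03 ]
```

View pics/s3.png

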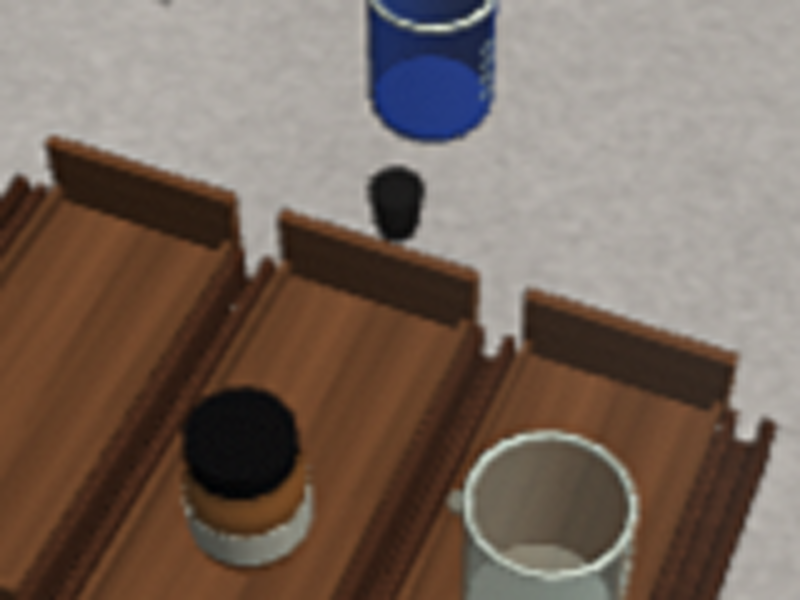

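```bash
python3 - <<'E'
from h import *
f=lambda x,y:((x+.5)/5-.5+165,(y+.5)/5-.5+130)
ax=np.array([np.cos(YAW),np.sin(YAW),0])
for n,a,b in(("empty",(47,139),(236,196)),("jar",(282,213),(476,273)),("beaker",(526,292),(737,357))):
    A=onz("scene",*f(*a),.07);B=onz("scene",*f(*b),.07);m=(A+B)/2
    print(n,m.round(4),"x_rack",(m@ax).round(4))
E
```

```text
empty [ 0.561  -0.1212  0.07  ] x_rack 0.5728
jar [0.5802 0.0017 0.07  ] x_rack 0.5735
beaker [0.6002 0.1248 0.07  ] x_rack 0.5748
```

>>> {"method": "send_rows", "body": {"increments": [[[0, 0, 0, -0.2, 0.5, -0.4, 0], [0, 0, 0, -0.2, 0.8, -0.2, 0], [0, 0, 0, -0.2, 0.8, 0, 0], [0, 0, 0, -0.2, 0.8, 0, 0], [0, 0, 0, -0.2, 0.8, 0, 0], [0, 0, 0, -0.2, 0.8, 0, 0], [0, 0, 0, -0.2, 0.7, 0, 0], [0, 0, 0, -0.2, 0.3, 0, 0], [0, 0, 0, 0, 0, 0, 0]]]}}

```text
t: 6.2
ee_pos: [0.6441, 0.1026, 0.2021]
ee_rot: [0.075, 0.997, 0.001, 0.027]
force: [0.1, -0.8, 0.5]
width: 0.0005
```

```bash
python3 -c "
from h import *
go((.6225,.106,.15))"
```

```text
t 6.2 pos [0.6441 0.1026 0.2021] F [ 0.14 -0.77  0.45] w 0.0005 
 shift units [ 0.615 -0.004  1.273] turn units [0.066 0.505 0.006]
```

>>> {"method": "send_rows", "body": {"increments": [[[0.06, 0.5, 0, 0.5, 0, 0, 0], [0, 0, 0, 0, 0, 0, 0], [0, 0, 0, 0, 0, 0, 0]]]}}

```text
t: 6.5
ee_pos: [0.6256, 0.1054, 0.2008]
ee_rot: [0.074, 0.997, 0.001, 0.002]
force: [-0.4, -0.3, -0.0]
width: 0.0003
```

```bash
python3 -c "
from h import *
go((.6225,.106,.15))
o=ctrl.observe()
w=snapshot('wrist')[:,:,::-1]
np.save('wst.npy',np.r_[o['ee_pos'],o['ee_rot']])
cv2.imwrite('pics/w4.png',cv2.resize(w,(800,600),interpolation=cv2.INTER_CUBIC))"
```

```text
t 6.5 pos [0.6256 0.1054 0.2008] F [-0.37 -0.29 -0.02] w 0.0003 
 shift units [8.200e-02 1.000e-03 1.268e+00] turn units [0.014 0.036 0.011]
```

View pics/w4.png

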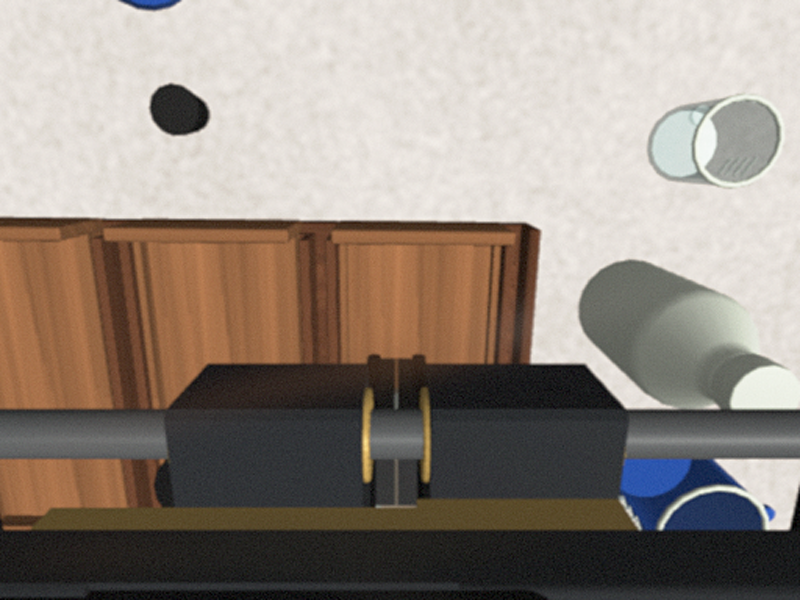

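```bash
python3 -c "
from h import *
a=np.load('wst.npy');st=dict(ee_pos=a[:3],ee_rot=a[3:])
L=onz('wrist',333*.64,238*.64,.07,st);Rr=onz('wrist',515*.64,238*.64,.07,st);print(L,Rr,(L+Rr)/2,np.linalg.norm(L-Rr),np.arctan2(-(Rr-L)[0],(Rr-L)[1]))
go((.6225,.101,.056))
"
```

```text
[0.59295812 0.07816667 0.07      ] [0.60770833 0.17670159 0.07      ] [0.60033323 0.12743413 0.07      ] 0.09963282662180332 -0.14859184931457808
t 6.55 pos [0.6253 0.1053 0.2007] F [-0.47 -0.52  0.19] w 0.0005 
 shift units [ 0.064 -0.123  3.618] turn units [0.013 0.029 0.009]
```

Wrist view: the beaker lip (columns 333–515, row 238) has its middle at (0.600, 0.127), in agreement with the other views. The fingertip is about 25 mm behind it, so I'm lowering it.

>>> {"method": "send_rows", "body": {"increments": [[[0, 0, 0, 0, -0.12, 0.8, 0], [0, 0, 0, 0, 0, 0.8, 0], [0, 0, 0, 0, 0, 0.5, 0], [0, 0, 0, 0, 0, 0, 0], [0, 0, 0, 0, 0, 0, 0]]]}}

```text
t: 7.05
ee_pos: [0.6297, 0.0969, 0.1172]
ee_rot: [0.077, 0.997, 0.001, 0.008]
force: [-0.3, -0.2, 0.5]
width: 0.0003
```

```bash
python3 -c "
from h import *
go((.624,.101,.056))
"
```

```text
t 7.05 pos [0.6297 0.0969 0.1172] F [-0.31 -0.19  0.48] w 0.0003 
 shift units [0.181 0.075 1.528] turn units [ 0.027  0.148 -0.033]
```

>>> {"method": "send_rows", "body": {"increments": [[[0.03, 0.15, -0.03, 0.14, 0.08, 0, 0], [0, 0, 0, 0.0, 0.0, 0.5, 0], [0, 0, 0, 0.03, 0, 0.5, 0], [0, 0, 0, 0.03, 0, 0.4, 0], [0, 0, 0, 0, 0, 0, 0], [0, 0, 0, 0, 0, 0, 0]]]}}

```text
t: 7.65
ee_pos: [0.6287, 0.1021, 0.0693]
ee_rot: [0.075, 0.997, 0.0, 0.008]
force: [0.4, -0.6, 0.9]
width: -0.0001
```

```bash
python3 -c "
from h import *
go((.624,.101,.056))
cv2.imwrite('pics/s5.png',cv2.resize(snapshot('scene')[:,:,::-1][130:270,165:365],None,fx=4,fy=4,interpolation=cv2.INTER_CUBIC))
"
```

```text
t 7.65 pos [0.6287 0.1021 0.0693] F [ 0.37 -0.56  0.86] w -0.0001 
 shift units [ 0.118 -0.045  0.33 ] turn units [ 0.019  0.142 -0.   ]
```

View pics/s5.png

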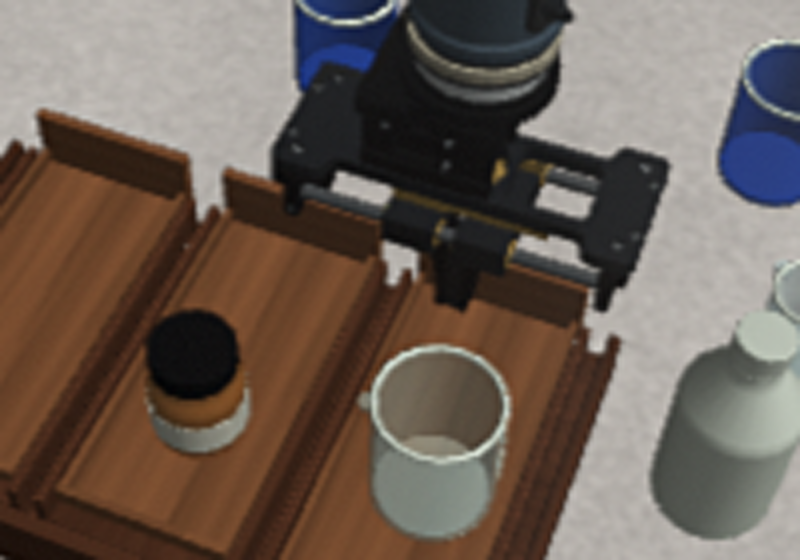

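The scene crop shows the fingertip behind the beaker lip, around (453,295). It is well clear of the beaker rim (from row 345), the jar and the bottle. Next I'll lower a little further and then draw gently.

>>> {"method": "send_rows", "body": {"increments": [[[0, 0.14, 0, 0, 0, 0.36, 0], [0, 0, 0, 0, 0, 0, 0], [0, 0, 0, 0.1, 0, 0, 0], [0, 0, 0, 0.1, 0, 0, 0], [0, 0, 0, 0.1, 0, 0, 0]]]}}

```text
t: 8.2
ee_pos: [0.619, 0.104, 0.0569]
ee_rot: [0.075, 0.997, 0.001, 0.003]
force: [-1.1, 0.3, -0.0]
width: 0.0007
```

```bash
python3 -c "
from h import *
go((.614,.1018,.056))
"
```

```text
t 8.2 pos [0.619  0.104  0.0569] F [-1.13  0.33 -0.04] w 0.0007 
 shift units [ 0.116 -0.072  0.023] turn units [ 0.028  0.049 -0.001]
```

>>> {"method": "send_rows", "body": {"increments": [[[0, 0, 0, 0.08, 0, 0, 0], [0, 0, 0, 0.08, 0, 0, 0], [0, 0, 0, 0.1, 0, 0, 0], [0, 0, 0, 0.1, 0, 0, 0], [0, 0, 0, 0.1, 0, 0, 0], [0, 0, 0, 0.1, 0, 0, 0], [0, 0, 0, 0.1, 0, 0, 0]]]}}

```text
t: 8.9
ee_pos: [0.5941, 0.1079, 0.0578]
ee_rot: [0.075, 0.997, 0.001, 0.007]
force: [2.2, -0.1, -1.3]
width: 0.0006
```

```bash
python3 -c "
from h import *
go((.614,.1018,.056))
p=ctrl.observe()['ee_pos'];print('xr',p[0]*.9888-p[1]*.1494,'yr',p[0]*.1494+p[1]*.9888)
"
```

```text
t 8.9 pos [0.5941 0.1079 0.0578] F [ 2.23 -0.13 -1.27] w 0.0006 
 shift units [-0.513 -0.077  0.052] turn units [ 0.037  0.132 -0.004]
xr 0.5713717057953056 yr 0.19547804777379157
```

>>> {"method": "send_rows", "body": {"increments": [[[0.03, 0.1, 0, 0.1, 0, 0.03, 0], [0, 0.03, 0, 0.12, 0, 0.02, 0], [0, 0.02, 0, 0.12, 0, 0, 0], [0, 0, 0, 0.12, 0, 0, 0], [0, 0.02, 0, 0.12, 0, 0, 0], [0, 0, 0, 0.12, 0, 0, 0], [0, 0.02, 0, 0.12, 0, 0, 0], [0, 0, 0, 0.12, 0, 0, 0], [0, 0.02, 0, 0.12, 0, 0, 0], [0, 0, 0, 0.12, 0, 0, 0]]]}}

```text
t: 9.9
ee_pos: [0.5447, 0.1159, 0.0565]
ee_rot: [0.075, 0.997, 0.001, -0.003]
force: [2.7, -0.9, -0.4]
width: 0.0003
```

```bash
python3 -c "
from h import *
go((.614,.1018,.056))
p=ctrl.observe()['ee_pos'];print('xr',p[0]*.9888-p[1]*.1494,'yr',p[0]*.1494+p[1]*.9888)
cv2.imwrite('pics/s6.png',cv2.resize(snapshot('scene')[:,:,::-1][110:270,165:385],None,fx=3.6,fy=3.6,interpolation=cv2.INTER_CUBIC))
"
```

```text
t 9.9 pos [0.5447 0.1159 0.0565] F [ 2.69 -0.92 -0.39] w 0.0003 
 shift units [-1.765e+00 -8.800e-02 -1.000e-03] turn units [ 0.012 -0.067 -0.005]
xr 0.5213007609071808 yr 0.19594484888614905
```

View pics/s6.png

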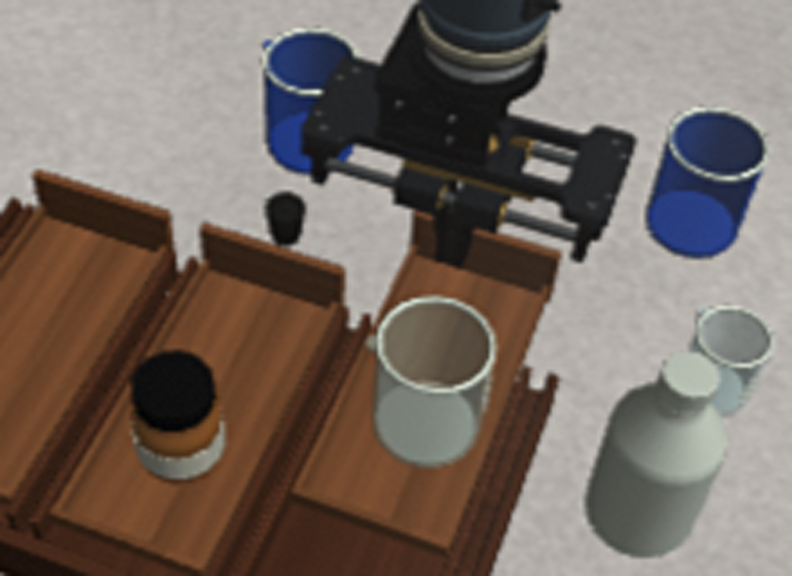

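The tray is half out with the beaker standing on it. Continuing.

>>> {"method": "send_rows", "body": {"increments": [[[0, 0, 0, 0.12, 0, 0, 0], [0, 0, 0, 0.12, 0, 0, 0], [0, 0, 0, 0.12, 0, 0, 0], [0, 0, 0, 0.12, 0, 0, 0], [0, 0, 0, 0.12, 0, 0, 0], [0, 0, 0, 0.12, 0, 0, 0], [0, 0, 0, 0.12, 0, 0, 0], [0, 0, 0, 0.12, 0, 0, 0], [0, 0, 0, 0.1, 0, 0, 0]]]}}

```text
t: 10.85
ee_pos: [0.4982, 0.1231, 0.0567]
ee_rot: [0.075, 0.997, 0.001, -0.004]
force: [2.2, -0.2, -1.3]
width: 0.0005
```

```bash
python3 -c "
from h import *
go((.614,.1018,.056))
p=ctrl.observe()['ee_pos'];print('xr',p[0]*.9888-p[1]*.1494,'yr',p[0]*.1494+p[1]*.9888)
"
```

```text
t 10.85 pos [0.4982 0.1231 0.0567] F [ 2.19 -0.22 -1.33] w 0.0005 
 shift units [-2.943 -0.092 -0.008] turn units [ 0.013 -0.081 -0.006]
xr 0.4742075451664781 yr 0.1961397055384474
```

About 13 mm to go, so I'm slowing down.

>>> {"method": "send_rows", "body": {"increments": [[[0, 0, 0, 0.08, 0, 0, 0], [0, 0, 0, 0.08, 0, 0, 0], [0, 0, 0, 0.07, 0, 0, 0], [0, 0, 0, 0.06, 0, 0, 0]]]}}

```text
t: 11.25
ee_pos: [0.4854, 0.125, 0.0568]
ee_rot: [0.075, 0.997, 0.001, -0.004]
force: [2.2, -0.6, -1.1]
width: 0.0006
```

```bash
python3 -c "
from h import *
go((.614,.1018,.056))
p=ctrl.observe()['ee_pos'];print('xr',p[0]*.9888-p[1]*.1494,'yr',p[0]*.1494+p[1]*.9888)
"
```

```text
t 11.25 pos [0.4854 0.125  0.0568] F [ 2.24 -0.58 -1.15] w 0.0006 
 shift units [-3.265 -0.091 -0.007] turn units [ 0.012 -0.083 -0.006]
xr 0.46132875853927036 yr 0.19612037991517467
```

>>> {"method": "send_rows", "body": {"increments": [[[0, 0, 0, 0.05, 0, 0, 0], [0, 0, 0, 0.05, 0, 0, 0]]]}}

```text
t: 11.45
ee_pos: [0.4826, 0.1255, 0.057]
ee_rot: [0.075, 0.997, 0.001, -0.003]
force: [5.5, -1.3, -5.0]
width: 0.0004
```

```bash
python3 -c "
from h import *
go((.614,.1018,.056))
p=ctrl.observe()['ee_pos'];print('xr',p[0]*.9888-p[1]*.1494,'yr',p[0]*.1494+p[1]*.9888)
"
```

```text
t 11.45 pos [0.4826 0.1255 0.057 ] F [ 5.53 -1.26 -5.05] w 0.0004 
 shift units [-3.337 -0.094  0.007] turn units [ 0.014 -0.052 -0.002]
xr 0.45843253468912254 yr 0.19617068258528098
```

>>> {"method": "send_rows", "body": {"increments": [[[0, 0, 0, 0.04, 0, 0, 0], [0, 0, 0, 0.03, 0, 0, 0]]]}}

```text
t: 11.65
ee_pos: [0.4827, 0.1255, 0.0572]
ee_rot: [0.075, 0.997, 0.001, 0.0]
force: [4.8, -0.6, -3.5]
width: 0.0003
```

```bash
python3 -c "
from h import *
go((.614,.1018,.056))
p=ctrl.observe()['ee_pos'];print('xr',p[0]*.9888-p[1]*.1494,'yr',p[0]*.1494+p[1]*.9888)
"
```

```text
t 11.65 pos [0.4827 0.1255 0.0572] F [ 4.77 -0.63 -3.48] w 0.0003 
 shift units [-3.335 -0.094  0.033] turn units [ 0.018  0.007 -0.001]
xr 0.45852590986900454 yr 0.19617922379122446
```

The tray is at its stop: the fingertip no longer advances. I'll back off the lip a few mm, small enough to stay clear of the beaker, then lift.

>>> {"method": "send_rows", "body": {"increments": [[[0, 0, 0, -0.15, 0, 0, 0], [0, 0, 0, -0.1, 0, 0, 0], [0, 0, 0, 0, 0, -0.4, 0], [0, 0, 0, 0, 0, -0.8, 0], [0, 0, 0, 0, 0, -0.9, 0], [0, 0, 0, 0, 0, -0.9, 0], [0, 0, 0, 0, 0, -0.6, 0], [0, 0, 0, 0, 0, 0, 0]]]}}

```text
t: 12.45
ee_pos: [0.4819, 0.1237, 0.2031]
ee_rot: [0.075, 0.997, -0.0, -0.018]
force: [0.3, -0.1, 1.1]
width: 0.0002
```

```bash
python3 -c "
from h import *
go((.43,.13,.2))
cv2.imwrite('pics/s7.png',cv2.resize(snapshot('scene')[:,:,::-1],(800,600),interpolation=cv2.INTER_CUBIC))
"
```

```text
t 12.45 pos [0.4819 0.1237 0.2031] F [ 0.28 -0.13  1.06] w 0.0002 
 shift units [ 1.304 -0.037  0.124] turn units [-0.032 -0.334  0.002]
```

View pics/s7.png

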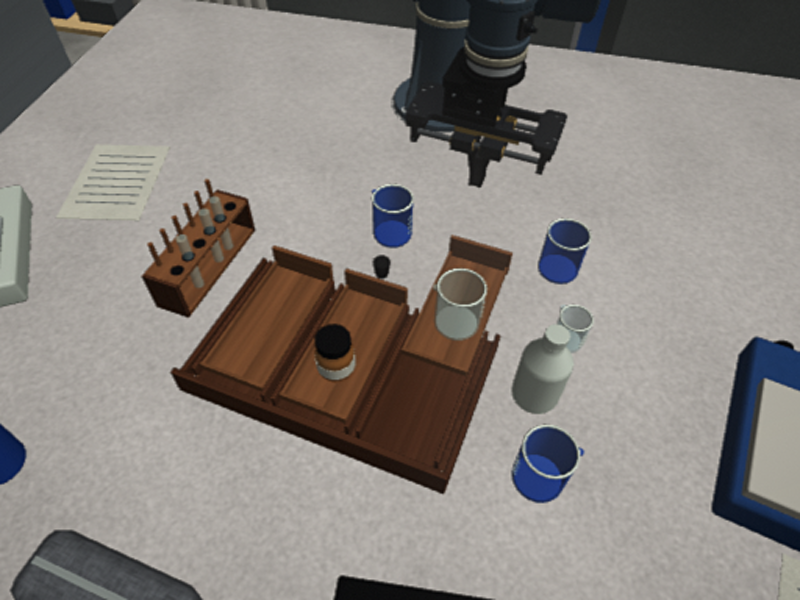

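```bash
python3 - <<'E'
from h import *
s=snapshot('scene')[:,:,::-1]
cv2.imwrite('pics/s8.png',cv2.resize(s[140:240,165:325],None,fx=5,fy=5,interpolation=cv2.INTER_CUBIC))
before=cv2.imread('pics/s_raw.png').astype(int)
d=(np.abs(before-s).max(2)>40).astype(np.uint8);n,l,st,c=cv2.connectedComponentsWithStats(d)
print([tuple(x) for x in st[1:] if x[4]>15])
E
```

```text
[(np.int32(370), np.int32(0), np.int32(6), np.int32(14), np.int32(32)), (np.int32(266), np.int32(2), np.int32(13), np.int32(11), np.int32(32)), (np.int32(300), np.int32(3), np.int32(9), np.int32(13), np.int32(47)), (np.int32(259), np.int32(24), np.int32(104), np.int32(97), np.int32(3693)), (np.int32(493), np.int32(48), np.int32(6), np.int32(4), np.int32(19)), (np.int32(174), np.int32(142), np.int32(49), np.int32(37), np.int32(801)), (np.int32(269), np.int32(150), np.int32(59), np.int32(67), np.int32(2285)), (np.int32(179), np.int32(163), np.int32(33), np.int32(17), np.int32(284)), (np.int32(128), np.int32(215), np.int32(52), np.int32(32), np.int32(727)), (np.int32(254), np.int32(216), np.int32(44), np.int32(50), np.int32(1039)), (np.int32(235), np.int32(241), np.int32(15), np.int32(30), np.int32(45)), (np.int32(242), np.int32(249), np.int32(21), np.int32(30), np.int32(267)), (np.int32(259), np.int32(270), np.int32(6), np.int32(11), np.int32(23))]
```

View pics/s8.png

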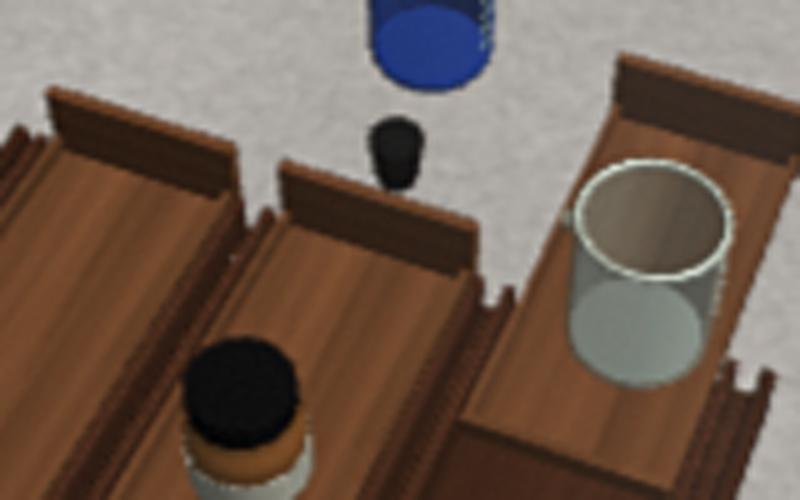

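```bash
python3 - <<'E'
from h import *
A=onz("scene",(526.5)/5-.5+165,(292.5)/5-.5+130,.07);B=onz("scene",620.5/5-.5+165,55.5/5-.5+140,.07)
print("drawn",np.linalg.norm(A-B),B-A)
E
```

```text
drawn 0.1303829112129975 [-0.12860675  0.02144777  0.        ]
```

The beaker tray is drawn out 130 mm. The arm is clear and nothing else has moved, so I'm handing in.

```bash
python3 -c "
from h import *
print(ctrl.hand_in())"
```

```text
the job is handed in; nothing more can be done
None
```

I pushed the empty tray (right lane) home with the shut fingertips, then hooked behind the beaker tray's lip (left lane) and drew it out to its stop. I handed the job in at about 12.5 s, with the gripper lifted clear of everything.

**Last checks:**
- **Empty tray:** its lip lines up with the jar's shut lip to within about 1 mm. The push force rose to about 9 N at the stop, against about 3 N while sliding.
- **Beaker tray:** it measures 130 mm out in the scene view. It slid at about 2 N, and at the stop the force rose to about 5 N and the fingertip no longer advanced.
- **Beaker:** it is still standing on its tray, and the gripper stayed clear of it.
- **Everything else:** comparing scene pictures from before and after shows no change apart from the arm, the two trays and the beaker. The jar's tray is still shut.

No check failed. The top view put the lips 3–8 mm nearer the robot than the scene view did. The wrist view came closer to the scene view, so I worked from those two.

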